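Log three finished boards on the red tally counter

ROBOT

A 6-joint arm with a two-finger parallel gripper is mounted at the origin on a cart in front of the work surface, level with it; the furniture and walls round the work are solid. World frame = base frame: x ahead of the robot, y to its left, z up, the work surface at z = 0. Lengths are in m, angles in rad, forces in N, time in s.
With the tool pointing down it reaches from about 0.375 to 0.9 m from the base axis. Payload 3.1 kg.
Tool frame: the origin (TCP) lies on the front face of the gripper's body, between the roots of the fingers; the fingertips stand 73 mm ahead of it and the grasp point (between the pads) lies 54 mm ahead of it; z points along the fingers, y is the line along which they close (so a half turn about z gives the same grasp; the last joint's range is limited). The gripper opens to 85 mm and grips with 20 to 120 N. Pads are 22 mm wide; open, the fingers measure 114 mm over their backs; the gripper's body (76 mm by 85 mm) begins 54 mm behind the grasp point. The pads swing forward as they close: fully open they stand 13 mm farther back than shut.
Start: joints at [-1.3, 0.527, 1.433, -0, 1.181, -0.178], TCP at [0.272, -0.563, 0.304] pointing down, gripper open.
Joint ranges: [-3.08, 3.08], [-0.75, 2.2], [0.22, 2.44], [-1.43, 4.57], [0, 2.65], [-2.85, 2.85]. Speed limits (rad/s): [2.79, 2.79, 3.14, 3.14, 3.14, 3.14].

INTERFACE

Orientations are given as a rotation vector (axis times angle).
In Python, from rig import arm, hand, planner, status, imaging, job gives the robot as it stands. Calls block until the motion is done:
- arm.goto(position, orientation): joint-space move of the TCP to a pose.
- arm.line_to(position, rotation=None, v=0.15, f_stop=None): straight line of the TCP; rotation=None keeps the orientation; v is the mean speed in m/s. With f_stop (N) it stops when the force on the tool has changed by that much, and returns True; else False.
- arm.move_joints(angles): joint-space move.
- hand.set_gripper(opening, effort=None): finger opening in m; effort is the grip in N (None keeps the last); returns when the fingers have stopped.
- arm.sleep(seconds).
- planner.inverse_kinematics(position, orientation): joint angles nearest the present ones, or None.
- status.sense(): the state.
- imaging.capture(name): name is "side" or "top"; returns the picture (480x640x3 uint8, blue, green, red); there is no depth.
- imaging.get_calibration(name): a dict with "K" (3x3 intrinsics, pixels), "k1" (the pictures are not rectified: a ray, as slopes to the right and down, at radius r is drawn at 1 + k1 r^2 times it, then the intrinsics apply), "rvec" (rotation vector, rad) and "tvec" (3), from world to camera coordinates, as OpenCV has them. Camera axes: x right, y down, z forward; pixel columns grow to the right and rows downward; lengths in m; the calibration is good to about 2 mm. A picture is of the moment at which its call begins. get_calibration takes no time and is no camera call.
A pose or a line that the arm cannot do raises arm.MotionError and nothing moves.
- job.job_done(): hands the job in; it is judged then, once.
The state is a dict: "time_s": time; "joints": joint angles; "qvel": joint speeds; "tau": joint torques, N m; "position": TCP position; "tool_rot": TCP orientation; "contact_force": force on the tool from outside, world axes, zero at the start; "torque": the same for the moment, N m; "finger_gap": finger opening in m; "gripper_force": force on a finger pad.
Only numpy, scipy, OpenCV 4.12 (cv2) and the standard library are available. Lean on these libraries where they do the work, as an engineer would, in place of code of your own. Each camera call takes 0.05 s, during which the arm holds its last target. There are 200 camera calls.

TASK

Three circuit boards are finished: log them on the red tally counter by giving its lever exactly three strokes, each one pressed right down to its stop and then let all the way back up before the next. Leave the blue counter's lever alone, and let go of everything at the end with the red lever back up.

Things in the scene. Friction and masses are not known exactly. Their poses are not given: they have to be found in the camera images.
- red_grip (a point): Centre of the red crossbar (22 mm thick, 38 mm long, level along the point's y) at the end of the red counter's lever, on its robot side, 90 mm from the drum's axle. Lever up: 102 mm above the worktop, point x level towards the drum, z up; fully down: 48 mm, same x and y (4 mm farther out half way). The frame turns with the lever. A blue counter like it stands beside, left or right.
- red_lever (a joint): Red lever's angle in rad: 0 up at rest, 0.611 fully down at a stop. Pressing takes 2 N at the top to 6 N at the bottom; a spring returns it. A full stroke drives the drum one step by a pawl and pins; the return leaves the drum. A stroke short of the bottom does not complete its step.
- red_dial (a joint): Angle in rad of the red counter's black drum (68 mm across, level axle 75 mm up between red cheeks, counter 118 mm high, base 104x84 mm, fixed). About 0 at the start: yellow stripe on top under the white pointer. Each full stroke turns the top towards the robot by 0.524 (30 degrees, one white line), to 1.571 after three, the stripe then facing the robot. It stays where left.
- blue_lever (a joint): Blue counter's lever angle in rad: 0 up at rest, 0.611 fully down. Not to be used.
There are look-alikes about, which are no part of the job. Leave any green look-alike of the part that bears blue_lever alone.

How it is judged:
On the way, in this order (a step that is already met when the one before it is completed fails the run):
1. first stroke: red lever down, drum one step on (value of joint red_lever above 0.42 rad and value of joint red_dial between 0.36 and 0.72 rad), for 0.04 s.
2. red lever back up (value of joint red_lever below 0.08 rad), for 0.04 s.
3. second stroke: red lever down, drum two steps on (value of joint red_lever above 0.42 rad and value of joint red_dial between 0.88 and 1.24 rad), for 0.04 s.
4. red lever back up (value of joint red_lever below 0.08 rad), for 0.04 s.
5. third stroke: red lever down, drum three steps on (value of joint red_lever above 0.42 rad and value of joint red_dial between 1.4 and 1.75 rad), for 0.04 s.
6. red lever back up (value of joint red_lever below 0.08 rad), for 0.04 s.
At the end, for the whole second after the job is handed in: The red drum stands three steps on (1.40 to 1.75 rad, that is 90 degrees within 10), and the red and the blue lever are both up (below 0.08 rad) (value of joint red_dial between 1.4 and 1.75 rad and value of joint each of red_lever, blue_lever below 0.08 rad); the robot touches nothing.
It fails at once if the red counter is advanced a fourth step (value of joint red_dial above 1.85 rad).
It fails at once if the blue lever is pressed (value of joint blue_lever above 0.2 rad).
It also fails if it takes over 35 s, if anything falls off the work surface, if the arm or the gripper's body presses on something with over 40 N, if the wrist force passes 120 N, or if a joint passes its speed limit or range.

## Working session

There is one attempt and no reset: what is moved stays moved. The work goes in short steps, each a Python script; the robot and the scene stay as the last script left them, time stands still between calls to the robot, and variables do not carry over. Pictures are saved under pics/ and viewed, at most 10 in all, crops included, and the job is handed in when it is done.

```bash
mkdir -p pics; ls; python3 - <<'E'
from rig import imaging,status
import cv2
for n in("side","top"):
    cv2.imwrite(f"pics/{n}0.png",imaging.capture(n)); print(n,imaging.get_calibration(n))
print(status.sense())
E
```

```text
pics
side {'K': array([[598.53300383,   0.        , 322.52839304],
       [  0.        , 598.53300383, 239.96204827],
       [  0.        ,   0.        ,   1.        ]]), 'k1': -0.11131012029220834, 'rvec': array([ 0.23576639, -2.78444051,  1.26890229]), 'tvec': array([0.54467958, 0.18640213, 1.19900875])}
top {'K': array([[474.46231423,   0.        , 322.90791117],
       [  0.        , 474.46231423, 245.40649283],
       [  0.        ,   0.        ,   1.        ]]), 'k1': -0.07668340875940483, 'rvec': array([ 2.21251377, -2.15888599,  0.05885635]), 'tvec': array([-0.1047525 ,  0.5737724 ,  1.09645159])}
{'time_s': 0.1, 'joints': array([-1.29952797e+00,  5.28364355e-01,  1.43376700e+00,  3.66274353e-05,
        1.18142096e+00, -1.78517499e-01]), 'qvel': array([-0.0011411 , -0.00346848, -0.00310782, -0.00169571,  0.00066513,
        0.00023725]), 'tau': array([ 2.54758643e-04, -4.43305349e+01, -1.78586340e+01, -2.61962687e-04,
        3.86447995e-03,  2.14705796e-05]), 'position': array([ 0.27161958, -0.5623337 ,  0.30303906]), 'tool_rot': array([-3.06057613e+00, -7.00123185e-01,  8.94981381e-05]), 'contact_force': array([ 0.70241614, -0.01229237,  0.27090364]), 'torque': array([-0.05309327, -0.00849261,  0.04144   ]), 'gripper_force': 0.0, 'finger_gap': 0.08529642983023103}
```

View pics/side0.png

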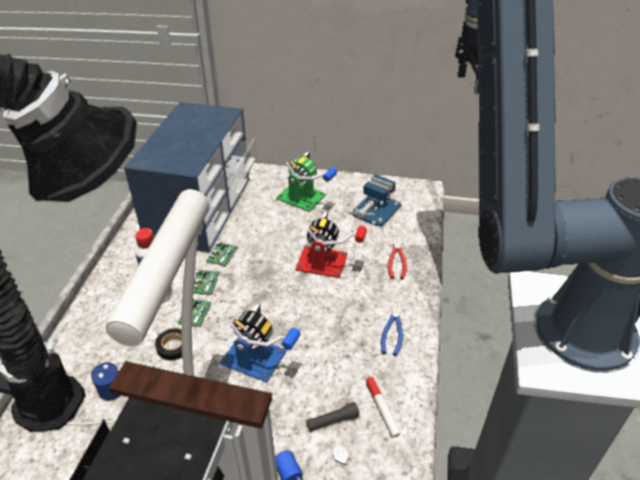

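View pics/top0.png

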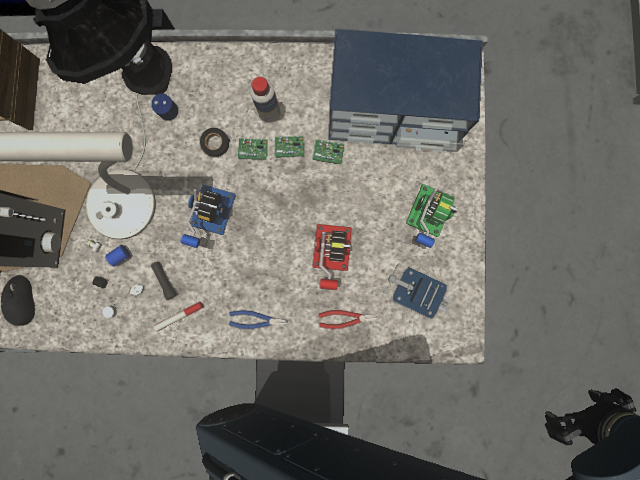

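The side view has the red crossbar at about (361,234) and the red base at (322,262). The top view has the crossbar at (329,284) and the base at (333,247). The blue counter is about 0.25 m to its left and the green look-alike is to its right. Next I'll triangulate the crossbar.

```bash
cat > loc.py <<'E'
import numpy as np, cv2
from rig import imaging
def cam(n):
    c=imaging.get_calibration(n); R=cv2.Rodrigues(c["rvec"])[0]
    return c["K"],np.array([c["k1"],0,0,0.]),R,c["tvec"]
def ray(n,px):
    K,d,R,t=cam(n); u=cv2.undistortPoints(np.array([[px]],float),K,d)[0,0]
    v=R.T@np.array([*u,1]); return -R.T@t, v/np.linalg.norm(v)
def plane(n,px,z):
    o,v=ray(n,px); return o+v*(z-o[2])/v[2]
def tri(a,b):
    (o1,v1),(o2,v2)=ray("side",a),ray("top",b)
    s=np.linalg.lstsq(np.c_[v1,-v2],o2-o1,rcond=None)[0]
    p,q=o1+s[0]*v1,o2+s[1]*v2; return (p+q)/2,np.linalg.norm(p-q)
def red(img,box):
    x0,y0,x1,y1=box; h=cv2.cvtColor(img,cv2.COLOR_BGR2HSV)
    m=(((h[...,0]<8)|(h[...,0]>172))&(h[...,1]>150)&(h[...,2]>70)).astype(np.uint8)
    k=np.zeros_like(m); k[y0:y1,x0:x1]=m[y0:y1,x0:x1]
    c=max(cv2.findContours(k,cv2.RETR_EXTERNAL,cv2.CHAIN_APPROX_NONE)[0],key=cv2.contourArea)
    M=cv2.moments(c); return np.array([M["m10"]/M["m00"],M["m01"]/M["m00"]]),c
E
python3 - <<'E'
from loc import *
s,t=cv2.imread("pics/side0.png"),cv2.imread("pics/top0.png")
a,ca=red(s,(350,220,375,248)); b,cb=red(t,(312,277,348,296))
print(a,cv2.boundingRect(ca),b,cv2.boundingRect(cb)); print(tri(a,b),plane("top",b,.108))
r=cv2.minAreaRect(cb); print(r); print([plane("top",p,.102) for p in cv2.boxPoints(r)])
_,cc=red(t,(308,220,358,273)); r=cv2.minAreaRect(cc); print(r,[plane("top",p,.01) for p in cv2.boxPoints(r)])
cv2.imwrite("pics/crop.png",cv2.resize(t[205:305,280:400],None,fx=5,fy=5,interpolation=2))
E
```

```text
[360.50543478 233.42391304] (356, 226, 10, 16) [328.38677918 283.86216596] (320, 279, 17, 11)
(array([ 0.48831648, -0.10526109,  0.10449828]), np.float64(0.00046325492866223556)) [ 0.48815126 -0.10526969  0.108     ]
((328.3475341796875, 283.8719787597656), (16.123003005981445, 8.724091529846191), 6.340191841125488)
[array([ 0.48014067, -0.08706267,  0.102     ]), array([ 0.49887489, -0.08867501,  0.102     ]), array([ 0.49589135, -0.12337222,  0.102     ]), array([ 0.47716689, -0.12172947,  0.102     ])]
((331.86138916015625, 246.8861541748047), (34.12977600097656, 42.786598205566406), 5.7105937004089355) [array([ 0.52629426, -0.06787257,  0.01      ]), array([ 0.62736062, -0.07533351,  0.01      ]), array([ 0.62121803, -0.15597397,  0.01      ]), array([ 0.52026326, -0.14807635,  0.01      ])]
```

View pics/crop.png

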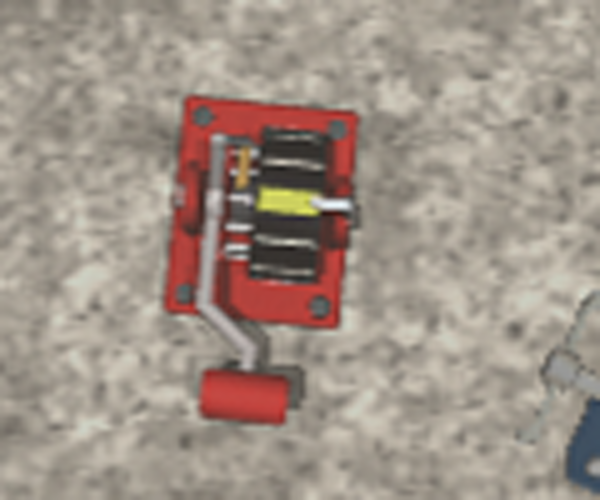

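The crossbar triangulates to (0.488, -0.105, 0.104) with a 0.5 mm ray gap. Its height should be 0.102. It measures about 35x19 mm, the base 101x81 mm, and the yaw is about -4.7°, all consistent with the given sizes. I'll close the fingers, move above it and touch down gently.

```bash
python3 - <<'E'
from loc import *
from rig import arm,hand,planner,status
from scipy.spatial.transform import Rotation as Ro
hand.set_gripper(0.0,20)
yd=np.array([.083,.9966,0]); z=np.array([0,0,-1.]); q0=status.sense()["joints"]
best=None
for s in(1,-1):
    y=s*yd/np.linalg.norm(yd); rv=Ro.from_matrix(np.c_[np.cross(y,z),y,z]).as_rotvec()
    q=planner.inverse_kinematics([.489,-.105,.26],rv); print(s,q)
    if q is not None and (best is None or abs(q-q0).max()<best[0]): best=(abs(q-q0).max(),rv)
rv=best[1]; np.save("rv.npy",rv)
arm.goto([.489,-.105,.26],rv)
arm.line_to([.489,-.105,.200],v=.1); arm.sleep(.2)
for n in("side","top"): 
    i=imaging.capture(n); cv2.imwrite(f"pics/{n}1.png",i)
s=cv2.imread("pics/side1.png")[130:310,240:460]; t=cv2.imread("pics/top1.png")[200:320,260:420]
cv2.imwrite("pics/c1.png",np.vstack([cv2.resize(s,(400,300)),cv2.resize(t,(400,300))]))
S=status.sense(); print(S["time_s"],S["position"],S["contact_force"],S["finger_gap"])
E
```

```text
1 [-0.43531099  0.42459342  1.78802889  0.          0.92897034 -1.92301591]
-1 [-4.35310993e-01  4.24593417e-01  1.78802889e+00 -4.44089210e-16
  9.28970342e-01  1.21857674e+00]
3.7583 [ 0.4892195  -0.10505007  0.20053252] [ 0.8067659  -0.08604271  0.44893486] -4.647894071567502e-05
```

View pics/c1.png

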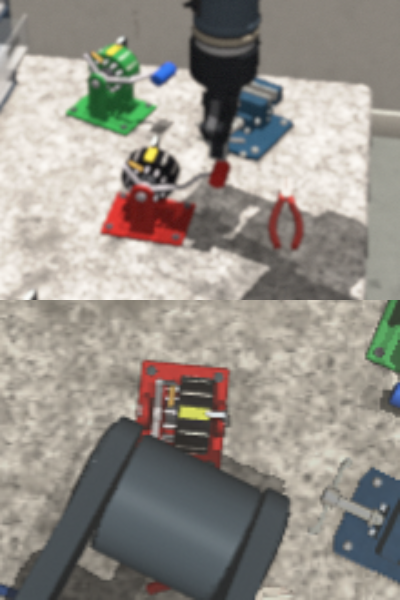

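The closed fingertips stand just above the red crossbar (crop at about 218,165) and clear of the drum. Now the first stroke.

```bash
cat > stroke.py <<'E'
from loc import *
from rig import arm,status
P=lambda z:[.489,-.105,z]
def stroke(tag):
    for k in range(3):   # press on until really at the stop, never lifting midway
        hit=arm.line_to(P(.124),v=.06,f_stop=14)
        S=status.sense(); print(hit,S["time_s"],S["position"].round(4),S["contact_force"].round(1))
        if S["position"][2]<.138: break
    arm.sleep(.2); cv2.imwrite(f"pics/{tag}d.png",imaging.capture("side"))
    S=status.sense(); print("down",S["position"].round(4),S["contact_force"].round(1))
    arm.line_to(P(.200),v=.08); arm.sleep(.3); cv2.imwrite(f"pics/{tag}u.png",imaging.capture("side"))
    a=[cv2.resize(cv2.imread(f"pics/{tag}{c}.png")[190:290,280:390],(400,364),interpolation=2) for c in "du"]
    cv2.imwrite(f"pics/{tag}.png",np.hstack(a)); print(status.sense()["time_s"])
E
python3 -c "
from stroke import *
stroke('s1')"
```

```text
True 4.8167 [ 0.4894 -0.1048  0.1313] [-2.1  1.1 10.5]
down [ 0.4893 -0.1048  0.1313] [-1.8  1.7 10.9]
6.4333
```

View pics/s1.png

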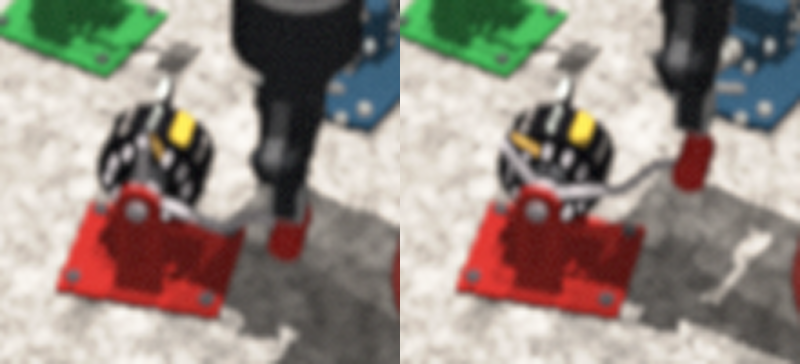

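The left half shows the lever fully down (TCP at 0.1313, 10.9 N against the stop). The right half shows it back up, with the yellow stripe one step toward the robot at about (582,127). Second stroke next.

```bash
python3 -c "
from stroke import *
stroke('s2')"
```

```text
True 7.4917 [ 0.4894 -0.1048  0.1313] [-2.4  1.2 11.2]
down [ 0.4894 -0.1048  0.1313] [-2.4  1.4 10.3]
9.1083
```

View pics/s2.png

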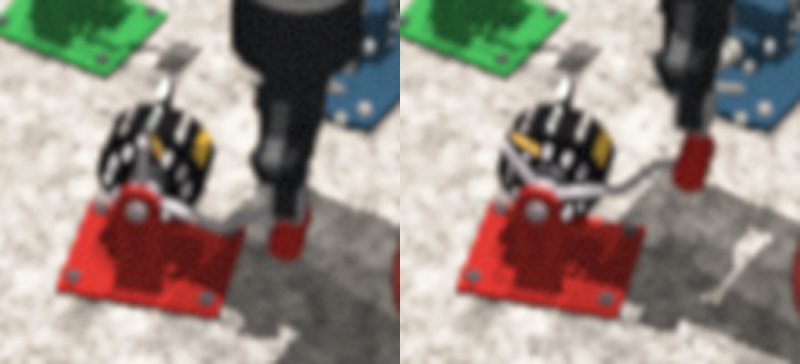

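The second stroke also reached the stop. The stripe is two steps on at about (603,150) and the lever is up. Third stroke next, then retreat upward.

```bash
python3 -c "
from stroke import *
stroke('s3')
arm.line_to(P(.30),v=.12); arm.sleep(.3); print(status.sense()['contact_force'])"
```

```text
True 10.1667 [ 0.4894 -0.1048  0.1313] [-1.6  1.2 10.9]
down [ 0.4894 -0.1048  0.1313] [-1.7  0.6  9.7]
11.7833
[-0.52584856 -0.59807087 -0.41250073]
```

View pics/s3.png

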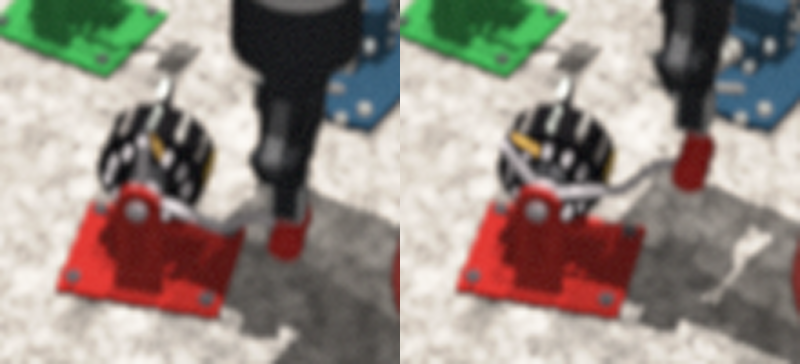

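After the third stroke the stripe is at the drum's robot-side edge (about 611,165), the lever is up and the arm is clear.

```bash
python3 -c "
from rig import job
print(job.job_done())"
```

```text
the job is handed in; nothing more can be done
None
```

I gave the red lever three full strokes, and the pictures show the drum three steps on, the red lever back up and the arm clear; the blue lever was never approached, and the job is handed in (no verdict came back).

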